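# Set out the air-line kit on its shadow tiles

## Robot

A 6-joint arm with a two-finger parallel gripper is mounted at the origin on a cart in front of the work surface, level with it; the furniture and walls round the work are solid. World frame = base frame: x ahead of the robot, y to its left, z up, the work surface at z = 0. Lengths are in m, angles in rad, forces in N, time in s.
With the tool pointing down it reaches from about 0.4 to 0.825 m from the base axis. Payload 7 kg.
Tool frame: the origin (TCP) lies between the finger pads, 19 mm behind the fingertips; this is the grasp point; z points along the fingers, y is the line along which they close (so a half turn about z gives the same grasp; the last joint's range is limited). The gripper opens to 88 mm and grips with 3 to 60 N. Pads are 19 mm wide; open, the fingers measure 130 mm over their backs; the gripper's body (78 mm by 193 mm) begins 47 mm behind the grasp point.
Start: joints at [-1.03, 0.359, 0.012, 0, -1.224, -0.288], TCP at [0.169, -0.654, 0.245] pointing down, gripper open.
Joint ranges: [-3.07, 3.07], [-1.43, 2.12], [-1.02, 1.25], [-3.03, 1.67], [-3.05, -0], [-3.03, 3.03]. Speed limits (rad/s): [2.39, 2.39, 3.01, 3.14, 3.14, 3.14].

## Interface

Orientations are given as [roll, pitch, yaw] about the fixed x, y, z axes, in that order (R = Rz(yaw) Ry(pitch) Rx(roll)).
In Python, from station import telemetry, eyes, ticket, recognise, trace gives the robot as it stands. The module is installed in compiled form; this text tells all that it offers.
- The arm moves only by the tool servo_tool, never from a script. Its argument "series" is a list that holds one entry, the list of rows, each a list of 4 numbers: the shift along the tool's x, y, z in mm, then the turn about the tool's z in rad. In form: [[[x, y, z, roll], ...]]. A call has exactly 10 rows; each row shifts and turns the commanded pose from where the row before left it, along the tool's axes as they then stand; what a row does not reach is not made up. A row lasts 1/12 s, in which the tool goes at most 41.7 mm and 7.16 degrees, less where a joint would pass 70% of its speed; a pose out of reach is approached as far as the arm can. A call is refused whole if a number of a shift passes 41.7 or a number of a turn 0.125, either way. A call with a gripper value outside its range is refused whole. "claw" is the gripper's target within -1 to 1 (shut at 1, half-way at 0, fully open at -1), set as the call begins (left out, the last holds). The fingers move at their own pace and stop on an object; "grip_force" is the grip in N (left out, the last holds). Time passes only in rows, so rows that do not move let the fingers close, or fill a call up. It gives the time, the measured TCP pose, the force, the opening and the grip force at its end, in the units of the state.
- telemetry.get_state(): the state, without advancing time (a new reading comes with each control period).
- eyes.grab_frame(name): name is "scene" or "top" or "wrist"; returns the picture (480x640x3 uint8, red, green, blue); there is no depth.
- eyes.calibration(name): a dict with "mtx" (3x3 intrinsics, pixels), "rvec" (rotation vector, rad) and "tvec" (3), from world to camera coordinates, as OpenCV has them. Camera axes: x right, y down, z forward; pixel columns grow to the right and rows downward; lengths in m; the calibration is good to about 2 mm. The wrist camera is an equidistant fisheye: a pixel r from the principal point sees the ray r / f radians off the axis. A picture is of the moment at which its call begins: read the wrist's pose just before it. calibration takes no time and is no camera call; for the wrist camera it gives the pose at the moment of the call.
- ticket.job_done(): hands the job in; it is judged then, once.
Trained networks look in the newest picture that a camera, given by its name, has taken for a name from the list of things; names that differ only in an ending like _2 or _b are one class to them, and where a whole thing is asked for, a point or a joint stands for the part that bears it (a point fixed in the world has none). Each returns a list of dicts, best first, with "conf" (0 to 1); they miss things now and then, are a little off and sometimes report something else, mostly with a low value. They report only what shows in the picture. A call takes as long as a camera call.
- recognise(camera, name): "position" ([x, y, z] in m, in world coordinates, good to about 4 mm: the middle of the surface that is visible of it).
- trace(camera, name): "mask" (480x640 bool, what is visible of it).
The state is a dict: "t": time; "q": joint angles; "qd": joint speeds; "joint_efforts": joint torques, N m; "eef_pos": TCP position; "ee_rot": TCP orientation; "force": force on the tool from outside, world axes, zero at the start; "moment": the same for the moment, N m; "width": finger opening in m; "gripper_force": force on a finger pad.
Only numpy, scipy, OpenCV 4.12 (cv2) and the standard library are available. Lean on these libraries where they do the work, as an engineer would, in place of code of your own. Each camera call takes 0.05 s, during which the arm holds its last target. There are 200 camera calls.

## Task

Set out the four air-line parts that lie among the tiles near the robot (not the stock farther back) - the pressure gauge, the tee fitting, the ball valve and the standing pressure switch - each on the black tile that bears its own white outline: lying (the switch standing upright) on the outline and turned the same way round as it. Let go of all of them, and leave the red bottle and the small carton standing where they are.

Things in the scene. Friction and masses are not known exactly. Their poses are not given: they have to be found in the camera images.
- gauge: Loose pressure gauge lying on its back, white dial up, black case, brass stem; 68 x 50 x 23 mm, 0.09 kg. Origin: centre of the underside of the whole; z up. The round case (50 mm diameter, 21 mm high at the rim) is centred at x = +9 mm, the stem points to -x and ends at x = -34 mm. Grasp across the case along its y, at x = +9 mm.
- tee: Loose black push-in tee fitting with blue rings, lying flat; 38 x 54 x 18 mm, 0.04 kg. Origin: centre of the underside; z up. The straight run lies along y (x = -8 mm, y = -27 to +27 mm), the branch points to +x and ends at x = +15 to +19 mm; the run's back is at x = -19 mm. Grasp along x at x = -2 mm, y = 0 (run's back against branch end, about 36 mm).
- switch: Loose black cylindrical pressure switch standing upright; foot 52 mm diameter, 135 mm high (52 mm wide to the fingers all the way up to 116 mm), 0.34 kg. Origin: centre of the underside, z up along its axis; its yaw does not matter. Grasp from above with the TCP 95 mm above its underside.
- valve: Loose ball valve, plated body, long red lever (fixed), lying flat; 30 x 129 x 57 mm, 0.22 kg. Origin: centre of the underside of the whole; z up. The body (26 mm wide along x, 26 mm high) is at y = -1 to +64 mm; the lever (16 mm wide, 34 to 57 mm up) runs along y out to y = -64 mm. Grasp the body along x at y = +32 mm, a finger each side of the lever, TCP 24 mm above the underside.
- tile_gauge: Fixed black tile on the bench, 90 x 120 x 10 mm (x, y, z), with the flat white outline of the gauge (a disc of 56 mm with a stem to -x) and a brown blank card strip on its top. Origin: centre of the underside; z up; top face at z = 10 mm. With the part home, its x and y axes point as the tile's do and its origin is at (0, +22, +10) mm in the tile's frame.
- tile_tee: Fixed black tile on the bench, 90 x 120 x 10 mm (x, y, z), with the flat white outline of the tee (a T 60 mm across, its branch to +x) and a brown blank card strip on its top. Origin: centre of the underside; z up; top face at z = 10 mm. With the part home, its x and y axes point as the tile's do and its origin is at (0, +22, +10) mm in the tile's frame.
- tile_switch: Fixed black tile on the bench, 90 x 120 x 10 mm (x, y, z), with the flat white outline of the switch's foot (a plain disc of 58 mm) and a brown blank card strip on its top. Origin: centre of the underside; z up; top face at z = 10 mm. When the switch stands properly its origin is at (0, +22, +10) mm in the tile's frame; any yaw will do.
- tile_valve: Fixed black tile on the bench, 90 x 150 x 10 mm (x, y, z), with the flat white outline of the ball valve (136 mm long; body, 34 mm wide, at y > 0, narrower lever to -y) and a brown blank card strip on its top. Origin: centre of the underside; z up; top face at z = 10 mm. With the part home, its x and y axes point as the tile's do and its origin is at (+18, 0, +10) mm in the tile's frame.
- red_bottle: Loose red bottle with a black nozzle, standing; 23 x 40 x 108 mm. A bystander: not to be moved. Origin: centre of the underside.
- small_carton: Loose small beige carton, standing; 60 x 60 x 70 mm. A bystander: not to be moved. Origin: centre of the underside.

How it is judged:
At the end, for the whole second after the job is handed in: All four parts rest, released, on their own tiles: within 12 mm in x and y of the outline's place, upright within 0.1 rad, base on the tile within 4 mm; gauge, tee, valve turned as the outline within 0.26 rad. Bottle and carton upright, within 25 mm of their start (x of gauge in the frame of tile_gauge between -0.012 and 0.012 m and y of gauge in the frame of tile_gauge between 0.01 and 0.034 m and z of gauge in the frame of tile_gauge between 0.006 and 0.014 m and angle between each of gauge, tee, switch, valve's own z axis and vertical below 0.1 rad and y of tile_gauge in the frame of gauge below 0 m and angle between the x axis of gauge and the x axis of tile_gauge, either way round below 0.26 rad and linear speed of each of gauge, tee, switch, valve below 0.01 m/s and angular speed of each of gauge, tee, switch, valve below 0.1 rad/s and contact force between the fingers and gauge below 0.05 N and x of tee in the frame of tile_tee between -0.012 and 0.012 m and y of tee in the frame of tile_tee between 0.01 and 0.034 m and z of tee in the frame of tile_tee between 0.006 and 0.014 m and y of tile_tee in the frame of tee below 0 m and angle between the x axis of tee and the x axis of tile_tee, either way round below 0.26 rad and contact force between the fingers and tee below 0.05 N and x of switch in the frame of tile_switch between -0.012 and 0.012 m and y of switch in the frame of tile_switch between 0.01 and 0.034 m and z of switch in the frame of tile_switch between 0.006 and 0.014 m and contact force between the fingers and switch below 0.05 N and x of valve in the frame of tile_valve between 0.006 and 0.03 m and y of valve in the frame of tile_valve between -0.012 and 0.012 m and z of valve in the frame of tile_valve between 0.006 and 0.014 m and x of tile_valve in the frame of valve below 0 m and angle between the x axis of valve and the x axis of tile_valve, either way round below 0.26 rad and contact force between the fingers and valve below 0.05 N and distance of each of red_bottle, small_carton from where it was at the start of the episode below 0.025 m and angle between each of red_bottle, small_carton's own z axis and vertical below 0.2 rad); the robot touches nothing.
It fails at once if the red bottle was pushed away or knocked over (distance of red_bottle from where it was at the start of the episode above 0.04 m or angle between red_bottle's own z axis and vertical above 0.5 rad).
It fails at once if the small carton was pushed away or knocked over (distance of small_carton from where it was at the start of the episode above 0.04 m or angle between small_carton's own z axis and vertical above 0.5 rad).
It also fails if it takes over 120 s, if anything falls off the work surface, if the arm or the gripper's body presses on something with over 40 N, if the wrist force passes 120 N, or if a joint passes its speed limit or range.

## Working session

There is one attempt and no reset: what is moved stays moved. The work goes in short steps, Python scripts to look and compute and a tool call to move; the robot and the scene stay as the last step left them, time stands still between calls to the robot, and variables do not carry over. Pictures are saved under pics/ and viewed, at most 14 in all, crops included, and the job is handed in when it is done.

Besides the shell and the picture viewer there is one more tool, called after "Call:" as name(argument=value, ...), one argument or row to a line, values as JSON. servo_tool: Moves the arm, as the interface text tells. Its arguments: {"type":"object","properties":{"series":{"type":"array"},"claw":{"type":"number"},"grip_force":{"type":"number"}},"required":["series"]}

```bash
mkdir -p pics
python3 - <<'E'
from station import telemetry, eyes, recognise
import cv2
print(telemetry.get_state())
for c in ["scene","top"]:
    im=eyes.grab_frame(c); cv2.imwrite(f"pics/{c}0.png",im[:,:,::-1])
    k=eyes.calibration(c);print(c,k)
    for n in ["gauge","tee","switch","valve","tile_gauge","tile_tee","tile_switch","tile_valve","red_bottle","small_carton"]:
        print(n,[(d["position"],round(d["conf"],2)) for d in recognise(c,n)])
E
```

```text
{'t': 0.0, 'q': array([-1.02988159e+00,  3.59396825e-01,  1.10710080e-02, -3.53194134e-04,
       -1.22410496e+00, -2.88096062e-01]), 'qd': array([ 2.85071608e-05,  1.34346107e-05,  5.31456336e-04, -8.93552192e-04,
       -8.16626385e-04, -1.61945516e-03]), 'joint_efforts': array([-4.18003274e-04, -5.82716525e+01,  2.93052506e+01,  6.99727044e+00,
        6.98545278e-03, -1.88494473e-04]), 'eef_pos': array([ 0.16870209, -0.6531078 ,  0.24442098]), 'ee_rot': array([ 3.13993122e+00, -1.46097571e-04, -2.88889414e+00]), 'force': array([-0.24411564, -0.59804411, -0.30398329]), 'moment': array([-0.01733392,  0.02147723, -0.03021923]), 'gripper_force': 0.0, 'width': 0.08767145228982405}
scene {'mtx': array([[597.80295271,   0.        , 320.68113315],
       [  0.        , 597.80295271, 239.58036538],
       [  0.        ,   0.        ,   1.        ]]), 'rvec': array([ 0.77262538, -2.66076287,  1.02004652]), 'tvec': array([0.39201287, 0.26300613, 1.10579555])}
gauge [([0.5783, 0.3174, 0.0201], 0.71)]
tee [([0.6489, 0.1193, 0.0177], 0.71)]
switch [([0.3833, 0.2577, 0.0667], 0.89)]
valve [([0.
[... 469 characters left out ...]
   ]]), 'rvec': array([ 2.14646202, -2.06574474,  0.22815057]), 'tvec': array([-0.09127945,  0.52893636,  1.3210502 ])}
gauge [([0.5818, 0.3174, 0.0211], 0.69)]
tee [([0.6833, -0.0834, 0.0068], 0.55), ([0.6498, 0.1157, 0.016], 0.48)]
switch [([0.3913, 0.2368, 0.0732], 0.93)]
valve [([0.3769, -0.2466, 0.0477], 0.88)]
tile_gauge [([0.5887, -0.2794, 0.0082], 0.71)]
tile_tee [([0.4707, 0.0911, 0.0076], 0.76), ([0.3766, -0.2477, 0.0469], 0.34)]
tile_switch [([0.6798, -0.0835, 0.0114], 0.81), ([0.3908, 0.2335, 0.0709], 0.6)]
tile_valve [([0.4683, -0.1096, 0.0083], 0.67), ([0.4688, 0.0898, 0.0097], 0.66)]
red_bottle [([0.3643, -0.0071, 0.0635], 0.48)]
small_carton [([0.4272, -0.4147, 0.0714], 0.8)]
```

View pics/top0.png

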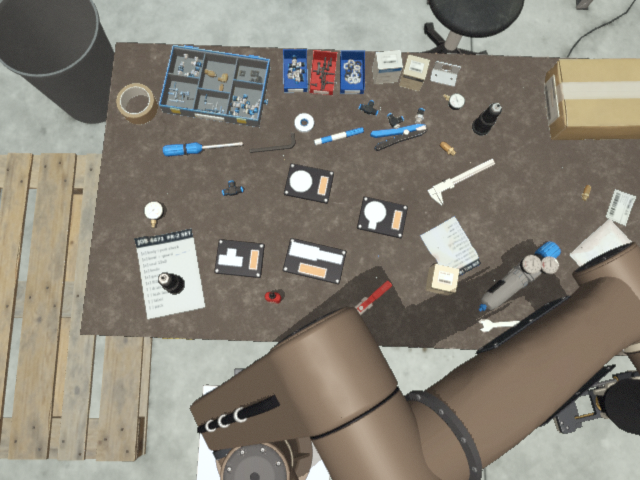

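View pics/scene0.png

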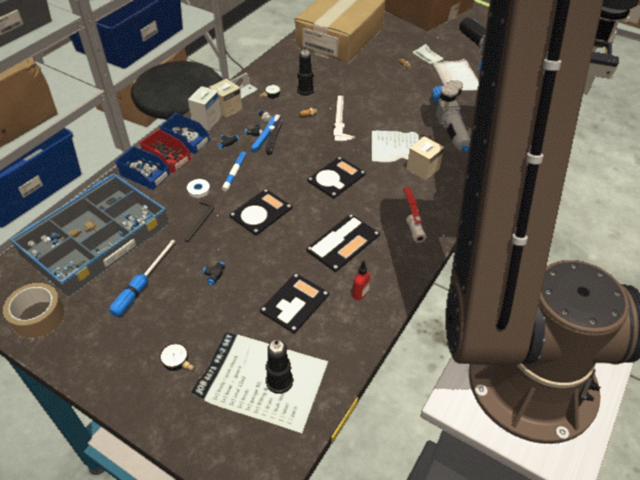

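The top view shows the tiles: tee at pixel (240,258), valve (315,260), gauge (383,216) and switch (309,183). The parts are the gauge (154,211), tee (232,188), switch (171,284) and valve (373,297). The bottle stands at (274,296) and the carton at (444,278), and the scene view agrees. Next I'll measure poses on rectified planes from both views.

```bash
cat > h.py <<'E'
import numpy as np, cv2
from station import telemetry, eyes, recognise, trace
def cal(c):
    k=eyes.calibration(c); R=cv2.Rodrigues(np.array(k["rvec"]))[0]; t=np.array(k["tvec"]).ravel()
    return k["mtx"],R,t
def ground(c,uv,z):
    K,R,t=cal(c); uv=np.atleast_2d(np.asarray(uv,float))
    d=(R.T@np.linalg.inv(K)@np.c_[uv,np.ones(len(uv))].T).T; o=-R.T@t
    return o[:2]+d[:,:2]*((z-o[2])/d[:,2])[:,None]
def tri(uvs):  # {cam:uv}
    A=[];b=[]
    for c,uv in uvs.items():
        K,R,t=cal(c); d=R.T@np.linalg.inv(K)@np.r_[uv,1]; d/=np.linalg.norm(d); P=np.eye(3)-np.outer(d,d)
        A.append(P); b.append(P@(-R.T@t))
    x=np.linalg.lstsq(np.vstack(A),np.hstack(b),rcond=None)[0]
    return x, np.linalg.norm(np.vstack(A)@x-np.hstack(b))
def bird(c,im,xy,z,half=0.09,n=200):
    # image with up=+x, left=+y
    K,R,t=cal(c); s=2*half/n
    M=np.array([[0,-s,xy[0]+half],[-s,0,xy[1]+half],[0,0,z],[0,0,1.]])
    return cv2.warpPerspective(im,np.linalg.inv(K@np.c_[R,t]@M),(n,n),flags=cv2.INTER_LINEAR)
E
python3 - <<'E'
from h import *
ctr={"tile_gauge":(.589,-.279,.01),"tile_tee":(.469,.09,.01),"tile_switch":(.678,-.083,.01),"tile_valve":(.468,-.107,.01),
"gauge":(.58,.317,.02),"tee":(.649,.118,.015),"switch":(.385,.25,.07),"valve":(.365,-.235,.045)}
ims={c:eyes.grab_frame(c) for c in("top","scene")}
rows=[]
for c in ims:
    rows+=[np.hstack([bird(c,ims[c],v[:2],v[2]) for k,v in list(ctr.items())[i:i+4]]) for i in (0,4)]
cv2.imwrite("pics/bird.png",cv2.resize(np.vstack(rows),(600,600))[:,:,::-1])
for n,v in ctr.items():
    uv={}
    for c in ims:
        L=[(m,d) for d in trace(c,n) for m in [d["mask"].astype(np.uint8)]]
        best=None
        for m,d in L:
            p=np.argwhere(m)[:,::-1]; g=ground(c,p,v[2]); 
            if np.hypot(*(g.mean(0)-v[:2]))<.05: best=(p,g,d["conf"]);break
        if best is None: print(n,c,"none");continue
        p,g,cf=best; uv[c]=p.mean(0)
        if "tile" in n:
            (x,y),(w,h),a=cv2.minAreaRect((g*1000).astype(np.float32)); uv[c]=None
            col=ims[c][p[:,1],p[:,0]].astype(int); wh=col.min(1)>150; br=(col[:,0]>120)&(col[:,0]-col[:,2]>60)
            print(n,c,round(cf,2),"rect",np.round([x,y,w,h,a],1),"white",(g[wh].mean(0)*1000).round(1),wh.sum(),"brown",(g[br].mean(0)*1000).round(1),br.sum())
            uv[c]=p[wh].mean(0)
        else:
            gg=g-g.mean(0); e,V=np.linalg.eigh(gg.T@gg)
            print(n,c,round(cf,2),len(p),"mean",(g.mean(0)*1000).round(1),"axis",np.degrees(np.arctan2(V[1,1],V[0,1])).round(1), "px",p.mean(0).round(1))
    if len(uv)==2: print("   tri",[np.round(q*1000,1) for q in tri(uv)])
E
```

```text
tile_gauge top 0.94 rect [ 593.9 -280.4  120.8   92.    79.1] white [ 599. -273.] 566 brown [ 586.9 -318.4] 95
tile_gauge scene 0.9 rect [ 591.3 -274.7  123.6   95.9   80. ] white [ 601.7 -260.1] 358 brown [ 587.8 -317.7] 97
   tri [array([ 606. , -273.9,   -4.1]), np.float64(4.8)]
tile_tee top 0.93 rect [469.6  87.4 119.5  90.3  86.2] white [467.4  91.4] 469 brown [468.   49.9] 101
tile_tee scene 0.76 rect [467.8  91.2 123.9  94.2  85.4] white [468.1 104.9] 479 brown [467.6  51. ] 160
   tri [array([472.8,  94.5,  -7.7]), np.float64(3.7)]
tile_switch top 0.83 rect [678.4 -85.3 120.2  90.9  80.3] white [682.  -76.1] 517 brown [ 673.8 -122. ] 94
tile_switch scene 0.64 rect [677.9 -79.  123.4  95.5  81.2] white [684.  -62.2] 392 brown [ 673.7 -121. ] 115
   tri [array([690.6, -74.8,  -6.2]), np.float64(5.0)]
tile_valve top 0.57 rect [ 470.7 -105.8  152.7   95.2   80. ] white [ 478.4 -102.7] 879 brown [ 445.5 -101.1] 182
tile_valve scene 0.62 rect [ 469.3 -100.8  152.1   92.1   78.7] white [ 487.8 -100. ] 675 brown [ 445.8 -100.3] 234
   tri [array([ 483.3, -101.1,    9.1]), np.float64(7.0)]
gauge top 0.66 319 mean [581.7 318. ] axis -162.9 px [153.1 211.5]
gauge scene 0.88 680 mean [580.  322.5] axis 166.0 px [175.  357.4]
   tri [array([583.5, 320.1,  13.1]), np.float64(0.2)]
tee top 0.71 200 mean [652.6 116.7] axis 102.0 px [232.2 188.9]
tee scene 0.86 270 mean [649.8 124. ] axis 108.1 px [213.7 272.7]
   tri [array([655.8, 118.3,   4.6]), np.float64(0.3)]
switch top 0.68 492 mean [391.5 241.8] axis 65.1 px [171.4 282.9]
switch scene none
valve top 0.63 396 mean [ 377.8 -252.1] axis 132.4 px [372.1 297.3]
valve scene 0.89 573 mean [ 361.2 -223.4] axis 125.1 px [413.6 216.2]
   tri [array([ 377.5, -258.1,    6.3]), np.float64(6.3)]
```

View pics/bird.png

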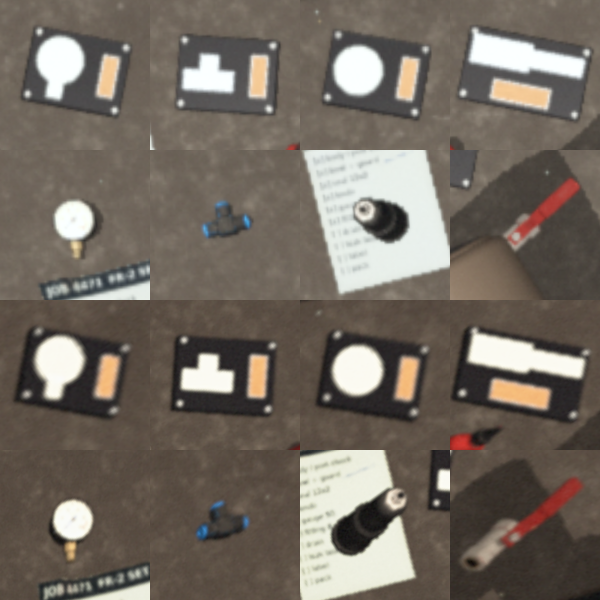

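Rectified crops (order: gauge, tee, switch, valve tiles on rows 1 and 3, the matching parts on rows 2 and 4) show all outlines clearly. The tiles are turned roughly -4° to -10°. The gauge's stem points to -x, the tee's yaw is about +15°, and the valve's lever points to +x/-y. The arm hides part of the valve body in the top view. I'll refine these by colour.

```bash
cat > ref.py <<'E'
from h import *
S=.5  # mm/px
def comp(c,im,xy,z,f,half=.08):
    n=int(2*half*1000/S); b=bird(c,im,xy,z,half,n).astype(int)
    m=f(b).astype(np.uint8)
    k,l,st,ce=cv2.connectedComponentsWithStats(m)
    i=1+np.argmax(st[1:,4]); p=np.argwhere(l==i)
    return np.c_[(xy[0]+half)*1000-p[:,0]*S,(xy[1]+half)*1000-p[:,1]*S]
white=lambda b:b.min(2)>150
brown=lambda b:(b[...,0]>150)&(b[...,0]-b[...,2]>60)
red=lambda b:(b[...,0]>90)&(b[...,0]-b[...,1]>60)&(b[...,0]-b[...,2]>60)
E
python3 - <<'E'
from ref import *
ctr={"tile_gauge":(.591,-.279),"tile_tee":(.469,.09),"tile_switch":(.678,-.083),"tile_valve":(.468,-.104)}
ims={c:eyes.grab_frame(c) for c in("top","scene")}
for n,v in ctr.items():
    for c in ims:
        w=comp(c,ims[c],v,.01,white,.068); b=comp(c,ims[c],v,.01,brown,.068)
        (x,y),(W,H),a=cv2.minAreaRect(w.astype(np.float32)); r2=cv2.minAreaRect(b.astype(np.float32))
        print(n,c,"w rect",np.round([x,y,W,H,a],1),"cen",w.mean(0).round(1),"b",np.round([*r2[0],*r2[1],r2[2]],1))
for c in ims:
    w=comp(c,ims[c],(.58,.32),.021,white,.05); r=cv2.minAreaRect(w.astype(np.float32)); print("dial",c,np.round([*r[0],*r[1],r[2]],1),w.mean(0))
    w=comp(c,ims[c],(.365,-.235),.05,red,.09); r=cv2.minAreaRect(w.astype(np.float32)); print("lever",c,np.round([*r[0],*r[1],r[2]],1),w.mean(0))
    w=comp(c,ims[c],(.36,0),.04,red,.07); r=cv2.minAreaRect(w.astype(np.float32)); print("bottle",c,np.round([*r[0],*r[1],r[2]],1),w.min(0),w.max(0))
E
```

```text
tile_gauge top w rect [ 599.3 -263.2   74.7   58.    15.7] cen [ 602.5 -260.1] b [ 587.4 -318.5   15.1   44.7   79.1]
tile_gauge scene w rect [ 600.  -262.2   72.    57.8   17.4] cen [ 602.7 -259.1] b [ 587.3 -317.6   20.1   49.4   79.7]
tile_tee top w rect [472.1 110.1  62.5  45.7  86.6] cen [467.6 110.2] b [467.9  49.9  15.5  43.9  85.9]
tile_tee scene w rect [472.1 111.1  61.9  44.5  86.3] cen [467.6 111.3] b [467.7  51.   18.3  48.3  87.1]
tile_switch top w rect [684.  -62.8  60.   59.5   0. ] cen [683.8 -62.5] b [ 674.1 -122.    15.2   45.1   80.9]
tile_switch scene w rect [683.8 -61.8  59.5  58.5  90. ] cen [683.9 -61.8] b [ 674.1 -121.2   19.4   49.2   80.1]
tile_valve top w rect [ 491.7 -107.   137.2   42.3   79. ] cen [ 490.6 -100.2] b [ 445.5 -101.4   64.7   19.3   78.5]
tile_valve scene w rect [ 487.1 -106.   137.9   39.9   74.9] cen [490.4 -99.9] b [ 445.5 -100.7   69.1   23.3   79. ]
dial top [585.  318.1  49.6  48.3  47.1] [585.06998765 318.72423494]
lever top [ 384.4 -260.3   18.2   94.7   42.5] [ 386.55331754 -262.71039269]
bottle top [369.9  -4.7  40.4  24.   81.7] [356.  -24.5] [382.  15.]
dial scene [586.2 320.   46.   46.5  90. ] [586.06784102 320.15184161]
lever scene [ 381.6 -255.2   18.4  103.8   40.6] [ 385.04616385 -258.3648407 ]
bottle scene [369.6   3.5  29.3  75.6  13. ] [348.5 -34.5] [387.5  39. ]
```

```bash
cat > plan.py <<'E'
from h import *
import sys
def plan(x,y,z,yaw,n):
    s=telemetry.get_state(); p=s["eef_pos"]*1000; psi=s["ee_rot"][2]
    d=(np.radians(yaw)-psi+np.pi)%(2*np.pi)-np.pi
    T=np.array([x,y,z],float)
    print("from",p.round(1),"yaw",np.degrees(psi).round(1),"w",round(s["width"]*1000,1),"t",round(s["t"],2),"dyaw",np.degrees(d).round(1))
    r=-d/n
    out=[]
    for i in range(n):
        D=(T-p)/n; q=psi+d*i/n
        out.append([round(D[0]*np.cos(q)+D[1]*np.sin(q),1),round(D[0]*np.sin(q)-D[1]*np.cos(q),1),round(-D[2],1),round(r,3)])
    for i in range(0,n,10): print(out[i:i+10])
if __name__=="__main__": plan(*map(float,sys.argv[1:5]),int(sys.argv[5]))
E
python3 plan.py 380 -230 250 -48 20
```

```text
from [ 168.8 -653.5  245.4] yaw -165.5 w 87.5 t 2.1 dyaw 117.5
[[np.float64(-15.5), np.float64(17.9), np.float64(-0.2), np.float64(-0.103)], [np.float64(-17.3), np.float64(16.2), np.float64(-0.2), np.float64(-0.103)], [np.float64(-18.8), np.float64(14.3), np.float64(-0.2), np.float64(-0.103)], [np.float64(-20.2), np.float64(12.3), np.float64(-0.2), np.float64(-0.103)], [np.float64(-21.4), np.float64(10.2), np.float64(-0.2), np.float64(-0.103)], [np.float64(-22.3), np.float64(8.0), np.float64(-0.2), np.float64(-0.103)], [np.float64(-23.0), np.float64(5.6), np.float64(-0.2), np.float64(-0.103)], [np.float64(-23.4), np.float64(3.2), np.float64(-0.2), np.float64(-0.103)], [np.float64(-23.6), np.float64(0.8), np.float64(-0.2), np.float64(-0.103)], [np.float64(-23.6), np.float64(-1.6), np.float64(-0.2), np.float64(-0.103)]]
[[np.float64(-23.3), np.float64(-4.0), np.float64(-0.2), np.float64(-0.103)], [np.float64(-22.8), np.float64(-6.4), np.float64(-0.2), np.float64(-0.103)], [np.float64(-22.0), np.float64(-8.7), np.float64(-0.2), np.float64(-0.103)], [np.float64(-21.0), np.float64(-10.9), np.float64(-0.2), np.float64(-0.103)], [np.float64(-19.8), np.float64(-13.0), np.float64(-0.2), np.float64(-0.103)], [np.float64(-18.4), np.float64(-14.9), np.float64(-0.2), np.float64(-0.103)], [np.float64(-16.7), np.float64(-16.7), np.float64(-0.2), np.float64(-0.103)], [np.float64(-14.9), np.float64(-18.4), np.float64(-0.2), np.float64(-0.103)], [np.float64(-13.0), np.float64(-19.8), np.float64(-0.2), np.float64(-0.103)], [np.float64(-10.9), np.float64(-21.0), np.float64(-0.2), np.float64(-0.103)]]
```

Call:
servo_tool(
  series=[
    [[-15,18,0,-0.1],[-17,16,0,-0.1],[-19,14,0,-0.1],[-20,12,0,-0.1],[-21,10,0,-0.1],[-22,8,0,-0.1],[-23,6,0,-0.1],[-23,3,0,-0.1],[-24,1,0,-0.1],[-24,-2,0,-0.1]],
  ],
  claw=-1,
  grip_force=25,
)

```text
t: 2.93
eef_pos: [0.2765, -0.443, 0.2455]
ee_rot: [-3.141, -0.0, -1.884]
force: [0.8, -0.2, 0.1]
width: 0.0874
gripper_force: 0.0
```

Call:
servo_tool(
  series=[
    [[-23,-4,0,-0.1],[-23,-6,0,-0.1],[-22,-9,0,-0.1],[-21,-11,0,-0.1],[-20,-13,0,-0.1],[-18,-15,0,-0.1],[-17,-17,0,-0.1],[-15,-18,0,-0.1],[-13,-20,0,-0.1],[-11,-21,0,-0.1]],
  ],
)

```text
t: 3.77
eef_pos: [0.3901, -0.235, 0.2457]
ee_rot: [-3.141, -0.001, -0.884]
force: [-0.4, -0.4, 0.3]
width: 0.0876
gripper_force: 0.0
```

```bash
sed -i 's/out.append(\[\(.*\)\])$/out.append([float(v) for v in (\1)])/' plan.py
cat >> h.py <<'E'
def wray(uv):
    k=eyes.calibration("wrist"); K=k["mtx"]; R=cv2.Rodrigues(np.array(k["rvec"]))[0]; t=np.array(k["tvec"]).ravel()
    uv=np.atleast_2d(np.asarray(uv,float)); a=(uv[:,0]-K[0,2])/K[0,0]; b=(uv[:,1]-K[1,2])/K[1,1]; r=np.hypot(a,b)+1e-9
    d=np.c_[np.sin(r)*a/r,np.sin(r)*b/r,np.cos(r)]
    return -R.T@t, d@R
def wground(uv,z):
    o,d=wray(uv); return o[:2]+d[:,:2]*((z-o[2])/d[:,2])[:,None]
def wbird(im,xy,z,half=.1,n=400):
    k=eyes.calibration("wrist"); K=k["mtx"]; R=cv2.Rodrigues(np.array(k["rvec"]))[0]; t=np.array(k["tvec"]).ravel()
    s=2*half/n; r,c=np.mgrid[0:n,0:n]; P=np.stack([xy[0]+half-r*s,xy[1]+half-c*s,np.full(r.shape,z)],-1)@R.T+t
    rho=np.hypot(P[...,0],P[...,1])+1e-9; th=np.arctan2(rho,P[...,2])
    return cv2.remap(im,(K[0,2]+K[0,0]*th*P[...,0]/rho).astype(np.float32),(K[1,2]+K[1,1]*th*P[...,1]/rho).astype(np.float32),cv2.INTER_LINEAR)
E
python3 - <<'E'
from h import *
s=telemetry.get_state();print(s["eef_pos"],s["ee_rot"],s["q"])
im=eyes.grab_frame("wrist"); o,d=wray([320,240]); print(o,d)
b1=wbird(im,(.37,-.23),.05);b2=wbird(im,(.37,-.23),.013)
cv2.imwrite("pics/w1.png",np.hstack([b1,b2])[:,:,::-1])
for c in("wrist","scene","top"):
  if c!="wrist":eyes.grab_frame(c)
  print(c,[(d["position"],round(d["conf"],2)) for d in recognise(c,"valve")])
E
```

```text
[ 0.39006708 -0.23500327  0.24568494] [-3.14108570e+00 -5.83687538e-04 -8.83758882e-01] [-1.07447295e-01 -1.27246670e-02 -4.47888006e-01  5.21256878e-05
 -1.13486133e+00  7.94462895e-01]
[ 0.44066142 -0.29294028  0.38534248] [[-0.18566428  0.23677997 -0.95365823]]
wrist [([0.3712, -0.2458, 0.0477], 0.78)]
scene [([0.3589, -0.2269, 0.0262], 0.85)]
top [([0.3537, -0.2228, 0.0256], 0.81)]
```

View pics/w1.png

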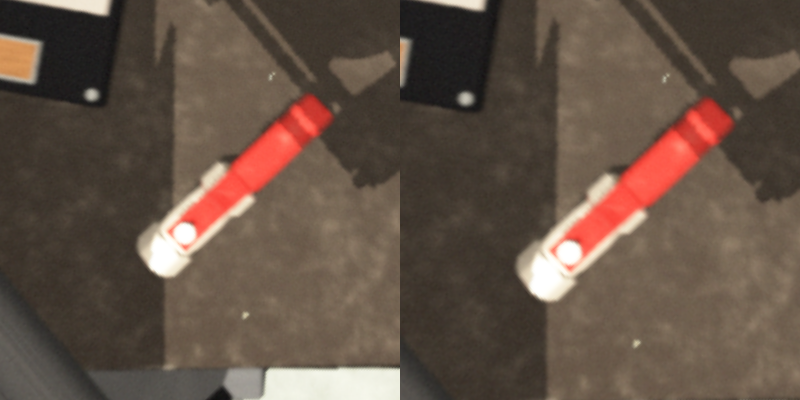

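The wrist view shows the valve unobstructed, with its lever tip at (320,108) and its screw at (185,233) in the left crop. That puts its centre at about (0.372,-0.244) with yaw about 42.5°.

```bash
python3 plan.py 351 -221 24 -47.5 10
```

```text
from [ 389.4 -236.4  245.4] yaw -51.0 w 87.6 t 4.07 dyaw 3.5
[[-3.6, 2.0, 22.1, -0.006], [-3.6, 2.0, 22.1, -0.006], [-3.6, 2.0, 22.1, -0.006], [-3.6, 2.0, 22.1, -0.006], [-3.7, 1.9, 22.1, -0.006], [-3.7, 1.9, 22.1, -0.006], [-3.7, 1.9, 22.1, -0.006], [-3.7, 1.9, 22.1, -0.006], [-3.7, 1.8, 22.1, -0.006], [-3.7, 1.8, 22.1, -0.006]]
```

Call:
servo_tool(
  series=[
    [[-9,5,25,-0.015],[-9,5,25,-0.015],[-9,5,25,-0.015],[-9,4,25,-0.015],[0,0,30,0],[0,0,30,0],[0,0,25,0],[0,0,20,0],[0,0,16,0],[0,0,0,0]],
  ],
)

```text
t: 4.9
eef_pos: [0.3495, -0.2214, 0.0218]
ee_rot: [3.138, 0.004, -0.832]
force: [-0.6, 0.8, 0.8]
width: 0.0876
gripper_force: 0.0
```

Call:
servo_tool(
  series=[
    [[0,0,0,0],[0,0,0,0],[0,0,0,0],[0,0,0,0],[0,0,0,0],[0,0,0,0],[0,0,0,0],[0,0,0,0],[0,0,0,0],[0,0,0,0]],
  ],
  claw=1,
  grip_force=30,
)

```text
t: 5.73
eef_pos: [0.3516, -0.221, 0.0244]
ee_rot: [3.141, 0.0, -0.829]
force: [-1.9, -1.8, 2.6]
width: 0.0265
gripper_force: 0.9
```

Call:
servo_tool(
  series=[
    [[0,0,-5,0],[0,0,-10,0],[0,0,-15,0],[0,0,-20,0],[0,0,-20,0],[0,0,-20,0],[0,0,-20,0],[0,0,-15,0],[0,0,0,0],[0,0,0,0]],
  ],
)

```text
t: 6.57
eef_pos: [0.352, -0.2208, 0.1499]
ee_rot: [-3.14, -0.001, -0.829]
force: [-0.5, 0.7, -3.2]
width: 0.0257
gripper_force: 30.0
```

```bash
python3 - <<'E'
from h import *
im=eyes.grab_frame("wrist"); cv2.imwrite("pics/w2.png",im[:,:,::-1])
E
python3 plan.py 495 -75 149 -101 10
```

```text
from [ 351.4 -220.7  149. ] yaw -47.5 w 25.7 t 6.62 dyaw -53.5
[[-1.0, -20.4, 0.0, 0.093], [-2.9, -20.2, 0.0, 0.093], [-4.8, -19.9, 0.0, 0.093], [-6.6, -19.3, 0.0, 0.093], [-8.4, -18.6, 0.0, 0.093], [-10.1, -17.8, 0.0, 0.093], [-11.7, -16.8, 0.0, 0.093], [-13.3, -15.6, 0.0, 0.093], [-14.6, -14.3, 0.0, 0.093], [-15.9, -12.9, 0.0, 0.093]]
```

View pics/w2.png

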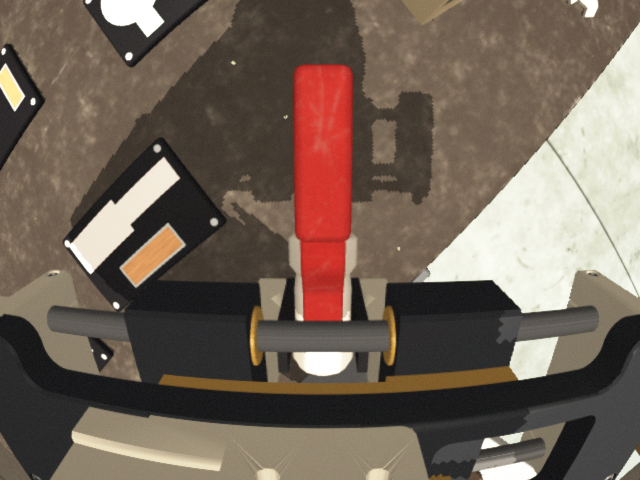

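The valve is held squarely with its lever forward, at pixels (323,65) to (323,370). I'll carry it to its tile.

Call:
servo_tool(
  series=[
    [[-1,-20,0,0.093],[-3,-20,0,0.093],[-5,-20,0,0.093],[-7,-19,0,0.093],[-8,-19,0,0.093],[-10,-18,0,0.093],[-12,-17,0,0.093],[-13,-16,0,0.093],[-15,-14,0,0.093],[-16,-13,0,0.093]],
  ],
)

```text
t: 7.45
eef_pos: [0.495, -0.0741, 0.1476]
ee_rot: [3.139, -0.001, -1.764]
force: [1.1, 0.5, -2.0]
width: 0.026
gripper_force: 30.0
```

Call:
servo_tool(
  series=[
    [[0,0,0,0],[0,0,0,0],[0,0,10,0],[0,0,15,0],[0,0,15,0],[0,0,15,0],[0,0,0,0],[0,0,0,0],[0,0,0,0],[0,0,0,0]],
  ],
)

```text
t: 8.28
eef_pos: [0.4958, -0.075, 0.0951]
ee_rot: [-3.14, 0.0, -1.759]
force: [0.8, 0.2, -1.6]
width: 0.0258
gripper_force: 30.0
```

```bash
python3 plan.py 495 -75 35 -101 10
python3 - <<'E'
from ref import *
for c in("top",):
    im=eyes.grab_frame(c); 
    w=comp(c,im,(.48,-.12),.105,red,.09); r=cv2.minAreaRect(w.astype(np.float32)); print("lever",c,np.round([*r[0],*r[1],r[2]],1),w.mean(0))
im=eyes.grab_frame("wrist"); cv2.imwrite("pics/w3.png",np.hstack([wbird(im,(.48,-.1),.095),wbird(im,(.48,-.1),.01)])[:,:,::-1])
E
```

```text
from [495.8 -75.   95.1] yaw -100.8 w 25.8 t 8.28 dyaw -0.2
[[0.0, 0.1, 6.0, 0.0], [0.0, 0.1, 6.0, 0.0], [0.0, 0.1, 6.0, 0.0], [0.0, 0.1, 6.0, 0.0], [0.0, 0.1, 6.0, 0.0], [0.0, 0.1, 6.0, 0.0], [0.0, 0.1, 6.0, 0.0], [0.0, 0.1, 6.0, 0.0], [0.0, 0.1, 6.0, 0.0], [0.0, 0.1, 6.0, 0.0]]
lever top [ 487.6 -139.1   67.1   19.5   79.7] [ 487.16656003 -140.75101301]
```

View pics/w3.png

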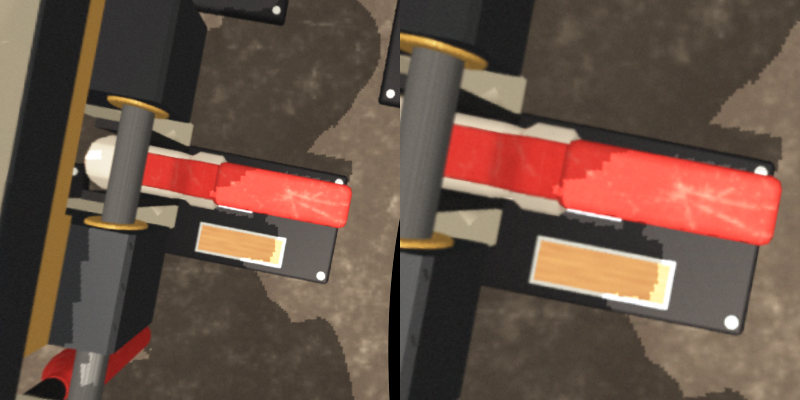

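The valve hangs over its outline: body end at (88,160) in the left crop gives y ≈ -0.044, as intended. I'll lower it.

Call:
servo_tool(
  series=[
    [[0,0,10,0],[0,0,10,0],[0,0,10,0],[0,0,10,0],[0,0,8,0],[0,0,6,0],[0,0,4,0],[0,0,2,0],[0,0,0,0],[0,0,0,0]],
  ],
)

```text
t: 9.22
eef_pos: [0.4957, -0.0747, 0.0345]
ee_rot: [-3.141, 0.0, -1.759]
force: [-0.9, -0.5, -1.6]
width: 0.0259
gripper_force: 30.0
```

Call:
servo_tool(
  series=[
    [[0,0,0,0],[0,0,0,0],[0,0,0,0],[0,0,0,0],[0,0,0,0],[0,0,0,0],[0,0,0,0],[0,0,0,0],[0,0,0,0],[0,0,0,0]],
  ],
  claw=0,
)

```text
t: 10.05
eef_pos: [0.4954, -0.0748, 0.0344]
ee_rot: [3.142, -0.0, -1.759]
force: [-0.7, -0.2, -0.2]
width: 0.0438
gripper_force: 0.0
```

Call:
servo_tool(
  series=[
    [[0,0,-5,0],[0,0,-15,0],[0,0,-25,0],[0,0,-30,0],[0,0,-30,0],[0,0,-30,0],[0,0,-25,0],[0,0,-10,0],[0,0,0,0],[0,0,0,0]],
  ],
)

```text
t: 10.88
eef_pos: [0.4953, -0.0747, 0.2046]
ee_rot: [-3.141, 0.001, -1.759]
force: [-0.4, -0.6, -0.8]
width: 0.0436
gripper_force: 0.0
```

```bash
python3 plan.py 620 95 205 -75.5 10
python3 - <<'E'
from ref import *
im=eyes.grab_frame("wrist")
w=None
print([(d["position"],round(d["conf"],2)) for n in("valve","red_bottle","small_carton") for d in recognise("wrist",n)])
cv2.imwrite("pics/w4.png",np.hstack([wbird(im,(.48,-.1),.06),wbird(im,(.48,-.1),.023)])[:,:,::-1])
E
```

```text
from [495.3 -74.7 204.6] yaw -100.8 w 43.6 t 10.88 dyaw 25.3
[[-19.0, -9.1, -0.0, -0.044], [-18.6, -9.9, -0.0, -0.044], [-18.1, -10.7, -0.0, -0.044], [-17.6, -11.5, -0.0, -0.044], [-17.1, -12.3, -0.0, -0.044], [-16.6, -13.0, -0.0, -0.044], [-16.0, -13.7, -0.0, -0.044], [-15.3, -14.4, -0.0, -0.044], [-14.7, -15.1, -0.0, -0.044], [-14.0, -15.7, -0.0, -0.044]]
[([0.4862, -0.1029, 0.0544], 0.76), ([0.3752, -0.0194, 0.0506], 0.8), ([0.4867, 0.0967, 0.0086], 0.73)]
```

View pics/w4.png

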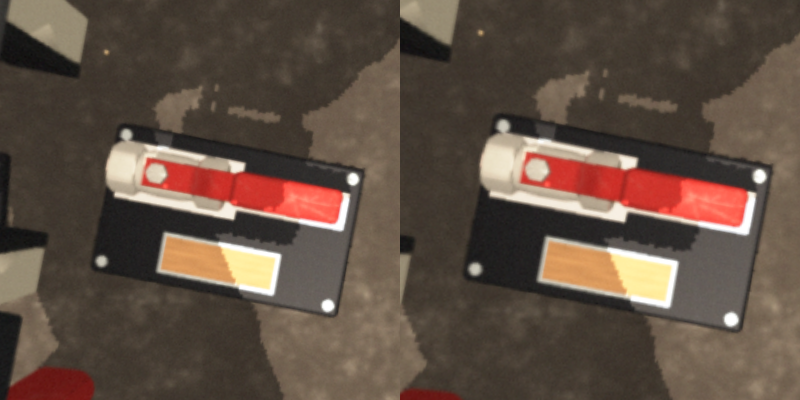

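The valve lies on its outline with only an even white rim showing. Next is the tee.

Call:
servo_tool(
  series=[
    [[-19,-9,0,-0.044],[-19,-10,0,-0.044],[-18,-11,0,-0.044],[-18,-12,0,-0.044],[-17,-13,0,-0.044],[-17,-14,0,-0.044],[-16,-15,0,-0.044],[-15,-16,0,-0.044],[-15,-17,0,-0.044],[-14,-18,0,-0.044]],
  ],
  claw=-1,
)

```text
t: 11.92
eef_pos: [0.6302, 0.0982, 0.2032]
ee_rot: [3.14, -0.0, -1.315]
force: [0.4, -0.5, -0.4]
width: 0.0873
gripper_force: 0.0
```

```bash
python3 - <<'E'
from ref import *
im=eyes.grab_frame("wrist")
print(telemetry.get_state()["eef_pos"],[(d["position"],round(d["conf"],2)) for d in recognise("wrist","tee")])
for d in trace("wrist","tee"):
    p=np.argwhere(d["mask"])[:,::-1]; g=wground(p,.009)*1000; r=cv2.minAreaRect(g.astype(np.float32)); print(d["conf"],np.round([*r[0],*r[1],r[2]],1),g.mean(0))
cv2.imwrite("pics/w5.png",wbird(im,(.655,.117),.009,.06,400)[:,:,::-1])
E
python3 plan.py 655 117 10 -75.5 10
```

```text
[0.63280657 0.1008186  0.20276394] [([0.4673, -0.0954, 0.0109], 0.62), ([0.6512, 0.1135, 0.0195], 0.6)]
0.82 [648.3 117.8  47.8  47.1  58.7] [652.1769018  118.32229209]
0.51 [680.8 -68.   90.5  89.3  80.3] [677.66080081 -58.00625598]
from [630.2  98.3 202.5] yaw -75.4 w 87.6 t 12.07 dyaw -0.1
[[-1.2, -2.9, 19.3, 0.0], [-1.2, -2.9, 19.3, 0.0], [-1.2, -2.9, 19.3, 0.0], [-1.2, -2.9, 19.3, 0.0], [-1.2, -2.9, 19.3, 0.0], [-1.2, -2.9, 19.3, 0.0], [-1.2, -2.9, 19.3, 0.0], [-1.2, -2.9, 19.3, 0.0], [-1.2, -2.9, 19.3, 0.0], [-1.2, -2.9, 19.3, 0.0]]
```

View pics/w5.png

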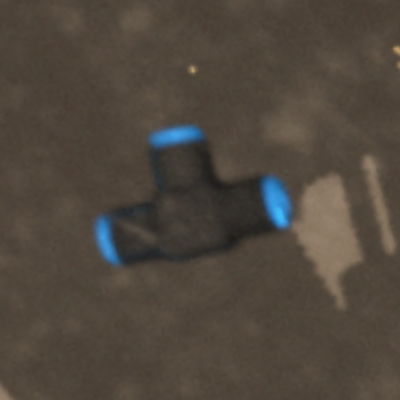

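The wrist crop shows the tee's run from (105,240) to (278,202) and its branch tip at (177,130). The origin is therefore near (0.6565,0.121) with yaw about 11.5°.

```bash
python3 plan.py 654.5 120.3 22 -78.5 5
```

```text
from [630.2  98.3 202.5] yaw -75.4 w 87.6 t 12.07 dyaw -3.1
[[-3.0, -5.8, 36.1, 0.011], [-3.1, -5.8, 36.1, 0.011], [-3.2, -5.8, 36.1, 0.011], [-3.2, -5.7, 36.1, 0.011], [-3.3, -5.7, 36.1, 0.011]]
```

Call:
servo_tool(
  series=[
    [[-3,-6,20,0.011],[-3,-6,25,0.011],[-3,-6,25,0.011],[-3,-6,25,0.011],[-3,-4,25,0.01],[0,0,25,0],[0,0,20,0],[0,0,10,0],[0,0,0,0],[0,0,0,0]],
  ],
)

```text
t: 12.9
eef_pos: [0.6534, 0.1175, 0.0294]
ee_rot: [3.141, -0.001, -1.373]
force: [0.1, 0.3, 0.3]
width: 0.0877
gripper_force: 0.0
```

```bash
python3 plan.py 654.5 120.3 22 -78.5 1
```

```text
from [653.4 117.5  29.4] yaw -78.7 w 87.7 t 12.9 dyaw 0.2
[[-2.5, -1.6, 7.4, -0.003]]
```

Call:
servo_tool(
  series=[
    [[-2,-1,4,0],[0,0,4,0],[0,0,0,0],[0,0,0,0],[0,0,0,0],[0,0,0,0],[0,0,0,0],[0,0,0,0],[0,0,0,0],[0,0,0,0]],
  ],
)

```text
t: 13.73
eef_pos: [0.6541, 0.12, 0.0214]
ee_rot: [-3.142, 0.0, -1.373]
force: [-0.3, -0.0, -0.6]
width: 0.0878
gripper_force: 0.0
```

Call:
servo_tool(
  series=[
    [[0,0,0,0],[0,0,0,0],[0,0,0,0],[0,0,0,0],[0,0,0,0],[0,0,0,0],[0,0,0,0],[0,0,0,0],[0,0,0,0],[0,0,0,0]],
  ],
  claw=1,
  grip_force=20,
)

```text
t: 14.57
eef_pos: [0.6541, 0.12, 0.0213]
ee_rot: [3.142, 0.0, -1.373]
force: [0.1, 0.3, -0.4]
width: 0.0343
gripper_force: 19.9
```

Call:
servo_tool(
  series=[
    [[0,0,-5,0],[0,0,-15,0],[0,0,-20,0],[0,0,-25,0],[0,0,-25,0],[0,0,-20,0],[0,0,-10,0],[0,0,0,0],[0,0,0,0],[0,0,0,0]],
  ],
)

```text
t: 15.4
eef_pos: [0.6532, 0.1198, 0.1399]
ee_rot: [3.139, -0.0, -1.373]
force: [-0.4, -0.5, -0.6]
width: 0.0344
gripper_force: 19.9
```

```bash
python3 - <<'E'
from ref import *
im=eyes.grab_frame("wrist"); p=telemetry.get_state()["eef_pos"]
cv2.imwrite("pics/w6.png",wbird(im,p[:2],p[2]-.012,.06,400)[:,:,::-1])
E
python3 plan.py 470 110.7 142 -93.7 10
```

```text
from [653.2 119.7 139.6] yaw -78.7 w 34.1 t 15.45 dyaw -15.0
[[-2.7, 18.1, -0.2, 0.026], [-2.2, 18.2, -0.2, 0.026], [-1.8, 18.3, -0.2, 0.026], [-1.3, 18.3, -0.2, 0.026], [-0.8, 18.3, -0.2, 0.026], [-0.3, 18.3, -0.2, 0.026], [0.2, 18.3, -0.2, 0.026], [0.6, 18.3, -0.2, 0.026], [1.1, 18.3, -0.2, 0.026], [1.6, 18.3, -0.2, 0.026]]
```

View pics/w6.png

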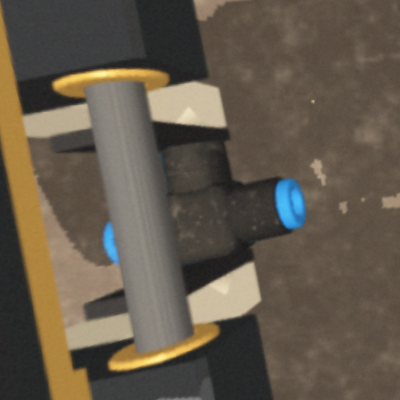

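The tee is held square between the pads, with its blue ends at (112,240) and (290,203) and centred on the TCP. I'll carry it to its tile.

Call:
servo_tool(
  series=[
    [[-3,18,0,0.026],[-2,18,0,0.026],[-2,18,0,0.026],[-1,18,0,0.026],[-1,18,0,0.026],[0,18,0,0.026],[0,18,0,0.026],[1,18,0,0.026],[1,18,0,0.026],[2,20,0,0.026]],
  ],
)

```text
t: 16.28
eef_pos: [0.4705, 0.11, 0.1401]
ee_rot: [3.14, -0.001, -1.634]
force: [-0.7, 0.6, 0.2]
width: 0.0341
gripper_force: 19.9
```

Call:
servo_tool(
  series=[
    [[0,0,0,0],[0,0,0,0],[0,0,10,0],[0,0,20,0],[0,0,20,0],[0,0,20,0],[0,0,10,0],[0,0,0,0],[0,0,0,0],[0,0,0,0]],
  ],
)

```text
t: 17.12
eef_pos: [0.4723, 0.1106, 0.0613]
ee_rot: [-3.142, -0.0, -1.633]
force: [-0.1, 1.0, -0.1]
width: 0.0342
gripper_force: 19.9
```

```bash
python3 plan.py 470 110.7 32 -93.7 1
```

```text
from [472.3 110.6  61.3] yaw -93.5 w 34.2 t 17.12 dyaw -0.2
[[0.0, 2.3, 29.3, 0.003]]
```

Call:
servo_tool(
  series=[
    [[0,2,8,0],[0,0,8,0],[0,0,6,0],[0,0,4,0],[0,0,3,0],[0,0,0,0],[0,0,0,0],[0,0,0,0],[0,0,0,0],[0,0,0,0]],
  ],
)

```text
t: 17.95
eef_pos: [0.4698, 0.1107, 0.0326]
ee_rot: [-3.141, 0.0, -1.633]
force: [0.2, -0.9, 0.1]
width: 0.0342
gripper_force: 19.9
```

Call:
servo_tool(
  series=[
    [[0,0,0,0],[0,0,0,0],[0,0,0,0],[0,0,0,0],[0,0,0,0],[0,0,0,0],[0,0,0,0],[0,0,0,0],[0,0,0,0],[0,0,0,0]],
  ],
  claw=-0.3,
)

```text
t: 18.78
eef_pos: [0.4697, 0.1106, 0.0324]
ee_rot: [3.142, -0.0, -1.633]
force: [0.4, -0.1, -0.4]
width: 0.0567
gripper_force: 0.0
```

Call:
servo_tool(
  series=[
    [[0,0,-5,0],[0,0,-15,0],[0,0,-25,0],[0,0,-30,0],[0,0,-30,0],[0,0,-30,0],[0,0,-25,0],[0,0,-10,0],[0,0,0,0],[0,0,0,0]],
  ],
)

```text
t: 19.62
eef_pos: [0.4695, 0.1106, 0.2026]
ee_rot: [-3.141, 0.001, -1.633]
force: [0.5, 0.6, -0.6]
width: 0.0571
gripper_force: 0.0
```

```bash
python3 - <<'E'
from ref import *
im=eyes.grab_frame("wrist"); 
cv2.imwrite("pics/w7.png",np.hstack([wbird(im,(.47,.1),.018,.07,400),wbird(im,(.385,.245),.1,.1,400)])[:,:,::-1])
for n in("tee","switch"): print(n,[(d["position"],round(d["conf"],2)) for d in recognise("wrist",n)])
E
python3 plan.py 470 220 202 -93.7 10
```

```text
tee [([0.4678, 0.1102, 0.0282], 0.66)]
switch [([0.4124, 0.244, 0.0649], 0.54), ([0.4639, -0.0523, 0.0101], 0.31)]
from [469.  110.2 201.1] yaw -93.6 w 56.7 t 19.77 dyaw -0.1
[[-11.0, 0.6, -0.1, 0.0], [-11.0, 0.6, -0.1, 0.0], [-11.0, 0.6, -0.1, 0.0], [-11.0, 0.6, -0.1, 0.0], [-11.0, 0.6, -0.1, 0.0], [-11.0, 0.6, -0.1, 0.0], [-11.0, 0.6, -0.1, 0.0], [-11.0, 0.6, -0.1, 0.0], [-11.0, 0.6, -0.1, 0.0], [-11.0, 0.6, -0.1, 0.0]]
```

View pics/w7.png

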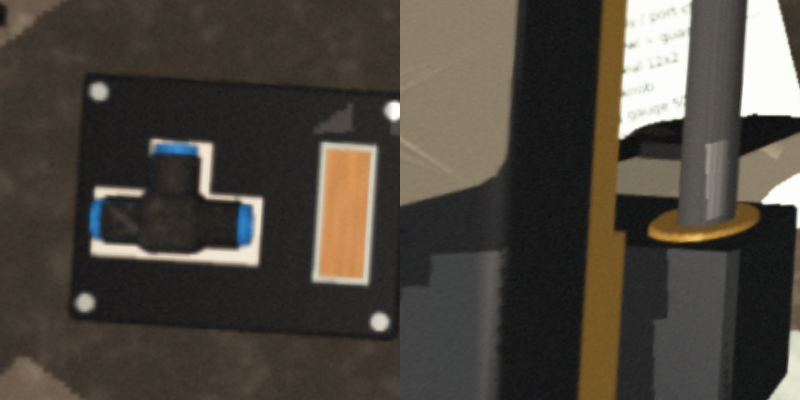

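The tee lies on its outline. Now the gauge.

```bash
python3 plan.py 570 310 200 0 15
```

```text
from [469.  110.2 201.1] yaw -93.6 w 56.7 t 19.77 dyaw 93.6
[[-13.7, -5.9, 0.1, -0.109], [-13.0, -7.4, 0.1, -0.109], [-12.1, -8.7, 0.1, -0.109], [-11.1, -10.0, 0.1, -0.109], [-9.9, -11.1, 0.1, -0.109], [-8.7, -12.1, 0.1, -0.109], [-7.3, -13.0, 0.1, -0.109], [-5.9, -13.7, 0.1, -0.109], [-4.3, -14.3, 0.1, -0.109], [-2.7, -14.7, 0.1, -0.109]]
[[-1.1, -14.9, 0.1, -0.109], [0.5, -14.9, 0.1, -0.109], [2.1, -14.8, 0.1, -0.109], [3.7, -14.5, 0.1, -0.109], [5.2, -14.0, 0.1, -0.109]]
```

Call:
servo_tool(
  series=[
    [[-14,-6,0,-0.109],[-13,-7,0,-0.109],[-12,-9,0,-0.109],[-11,-10,0,-0.109],[-10,-11,0,-0.109],[-9,-12,0,-0.109],[-7,-13,0,-0.109],[-6,-14,0,-0.109],[-4,-14,0,-0.109],[-3,-15,0,-0.109]],
  ],
  claw=-1,
)

```text
t: 20.6
eef_pos: [0.5367, 0.2444, 0.2007]
ee_rot: [3.139, 0.001, -0.537]
force: [-0.0, 0.4, 0.7]
width: 0.0877
gripper_force: 0.0
```

Call:
servo_tool(
  series=[
    [[-1,-15,0,-0.109],[0,-15,0,-0.109],[2,-15,0,-0.109],[4,-14,0,-0.109],[5,-14,0,-0.109],[0,0,0,0],[0,0,0,0],[0,0,0,0],[0,0,0,0],[0,0,0,0]],
  ],
)

```text
t: 21.43
eef_pos: [0.5699, 0.3104, 0.2022]
ee_rot: [3.141, 0.0, 0.001]
force: [-0.7, -0.0, 0.0]
width: 0.0876
gripper_force: 0.0
```

```bash
python3 - <<'E'
from ref import *
ims={"wrist":eyes.grab_frame("wrist"),"top":eyes.grab_frame("top")}; im=ims["wrist"]
cv2.imwrite("pics/w8.png",np.hstack([wbird(im,(.575,.318),.02,.07,400),wbird(im,(.385,.245),.1,.1,400)])[:,:,::-1])
for n in("gauge","switch"):
  for c in ims: print(n,c,[(d["position"],round(d["conf"],2)) for d in recognise(c,n)])
E
python3 plan.py 585.5 319.5 22 0 10
```

```text
gauge wrist [([0.587, 0.315, 0.0191], 0.92)]
gauge top [([0.5765, 0.3175, 0.0194], 0.79)]
switch wrist [([0.4147, 0.2559, 0.0307], 0.8)]
switch top [([0.465, 0.1044, 0.0236], 0.25)]
from [570.2 310.8 202.6] yaw 0.1 w 87.4 t 21.73 dyaw -0.1
[[1.5, -0.9, 18.1, 0.0], [1.5, -0.9, 18.1, 0.0], [1.5, -0.9, 18.1, 0.0], [1.5, -0.9, 18.1, 0.0], [1.5, -0.9, 18.1, 0.0], [1.5, -0.9, 18.1, 0.0], [1.5, -0.9, 18.1, 0.0], [1.5, -0.9, 18.1, 0.0], [1.5, -0.9, 18.1, 0.0], [1.5, -0.9, 18.1, 0.0]]
```

View pics/w8.png

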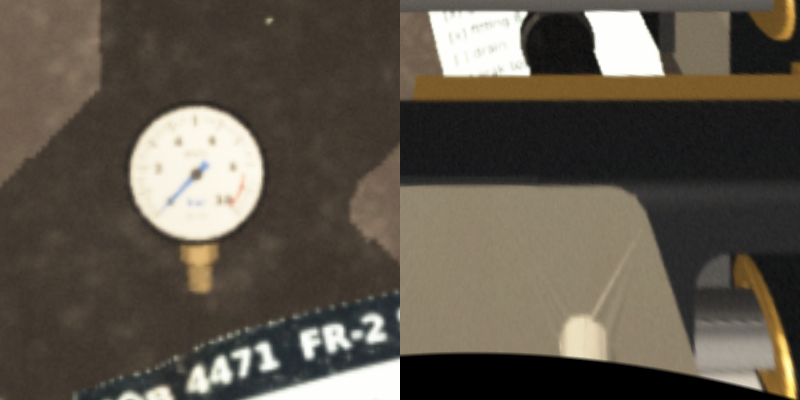

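The wrist crop shows the dial centre at (197,173), i.e. (0.5845,0.319), and the stem end at (201,285). The yaw is about +2°, which agrees with the two fixed views.

Call:
servo_tool(
  series=[
    [[4,-2,20,-0.01],[4,-2,25,-0.01],[4,-2,25,-0.01],[3,-2,25,0],[0,0,25,0],[0,0,25,0],[0,0,20,0],[0,0,14,0],[0,0,0,0],[0,0,0,0]],
  ],
)

```text
t: 22.57
eef_pos: [0.585, 0.319, 0.0231]
ee_rot: [3.141, 0.001, 0.032]
force: [0.6, -0.3, -0.2]
width: 0.0873
gripper_force: 0.0
```

Call:
servo_tool(
  series=[
    [[0,0,0,0],[0,0,0,0],[0,0,0,0],[0,0,0,0],[0,0,0,0],[0,0,0,0],[0,0,0,0],[0,0,0,0],[0,0,0,0],[0,0,0,0]],
  ],
  claw=1,
)

```text
t: 23.4
eef_pos: [0.5851, 0.3192, 0.0236]
ee_rot: [-3.141, -0.0, 0.032]
force: [-1.3, -1.2, 3.2]
width: 0.048
gripper_force: 20.0
```

Call:
servo_tool(
  series=[
    [[0,0,-5,0],[0,0,-15,0],[0,0,-20,0],[0,0,-25,0],[0,0,-25,0],[0,0,-25,0],[0,0,-25,0],[0,0,-20,0],[0,0,-10,0],[0,0,0,0]],
  ],
)

```text
t: 24.23
eef_pos: [0.586, 0.3198, 0.1961]
ee_rot: [-3.139, -0.003, 0.032]
force: [-0.2, 1.1, -1.4]
width: 0.0476
gripper_force: 20.0
```

```bash
python3 plan.py 607.1 -260.7 192 -10.6 20
python3 - <<'E'
from ref import *
im=eyes.grab_frame("wrist"); p=telemetry.get_state()["eef_pos"]
w=wbird(im,p[:2],p[2],.05,400).astype(int)
# brass stem: look below the dial
print(p)
for d in trace("wrist","gauge"):
    q=np.argwhere(d["mask"])[:,::-1]; g=(wground(q,p[2])-p[:2])*1000; print(d["conf"],len(q),g.min(0),g.max(0),g.mean(0))
E
```

```text
from [586.  319.8 196.1] yaw 1.9 w 47.6 t 24.23 dyaw -12.5
[[0.1, 29.0, 0.2, 0.011], [0.4, 29.0, 0.2, 0.011], [0.7, 29.0, 0.2, 0.011], [1.1, 29.0, 0.2, 0.011], [1.4, 29.0, 0.2, 0.011], [1.7, 29.0, 0.2, 0.011], [2.0, 29.0, 0.2, 0.011], [2.3, 29.0, 0.2, 0.011], [2.6, 28.9, 0.2, 0.011], [3.0, 28.9, 0.2, 0.011]]
[[3.3, 28.9, 0.2, 0.011], [3.6, 28.8, 0.2, 0.011], [3.9, 28.8, 0.2, 0.011], [4.2, 28.7, 0.2, 0.011], [4.5, 28.7, 0.2, 0.011], [4.8, 28.6, 0.2, 0.011], [5.1, 28.6, 0.2, 0.011], [5.5, 28.5, 0.2, 0.011], [5.8, 28.5, 0.2, 0.011], [6.1, 28.4, 0.2, 0.011]]
[0.58515729 0.31935101 0.19393379]
0.73 7280 [-36.21108324 -23.82731741] [29.29261408 23.1257802 ] [ 7.44562848 -0.10463313]
```

Call:
servo_tool(
  series=[
    [[0,29,0,0.011],[0,29,0,0.011],[1,29,0,0.011],[1,29,0,0.011],[1,29,0,0.011],[2,29,0,0.011],[2,29,0,0.011],[2,29,0,0.011],[3,29,0,0.011],[3,29,0,0.011]],
  ],
)

```text
t: 25.17
eef_pos: [0.5938, 0.0272, 0.1911]
ee_rot: [3.141, 0.003, -0.078]
force: [0.2, 0.3, -0.4]
width: 0.048
gripper_force: 20.0
```

Call:
servo_tool(
  series=[
    [[3,29,0,0.011],[4,29,0,0.011],[4,29,0,0.011],[4,29,0,0.011],[5,29,0,0.011],[5,29,0,0.011],[5,28,0,0.011],[6,28,0,0.011],[6,28,0,0.011],[6,28,0,0.011]],
  ],
)

```text
t: 26.0
eef_pos: [0.6053, -0.2623, 0.1907]
ee_rot: [-3.141, 0.004, -0.189]
force: [0.1, 0.1, -0.5]
width: 0.048
gripper_force: 20.0
```

Call:
servo_tool(
  series=[
    [[0,0,0,0],[0,0,10,0],[0,0,25,0],[0,0,25,0],[0,0,25,0],[0,0,25,0],[0,0,10,0],[0,0,0,0],[0,0,0,0],[0,0,0,0]],
  ],
)

```text
t: 26.83
eef_pos: [0.6073, -0.261, 0.0745]
ee_rot: [3.141, -0.002, -0.187]
force: [0.8, 0.1, -0.4]
width: 0.0476
gripper_force: 20.0
```

```bash
python3 plan.py 607.1 -260.7 33.5 -10.6 10|cut -c1-120
python3 - <<'E'
from ref import *
im=eyes.grab_frame("wrist"); p=telemetry.get_state()["eef_pos"]
cv2.imwrite("pics/w9.png",np.hstack([wbird(im,p[:2],p[2]-.003,.06,400),wbird(im,p[:2],.01,.06,400)])[:,:,::-1])
E
```

```text
from [ 607.3 -261.    74.5] yaw -10.7 w 47.6 t 26.83 dyaw 0.1
[[-0.0, -0.0, 4.1, -0.0], [-0.0, -0.0, 4.1, -0.0], [-0.0, -0.0, 4.1, -0.0], [-0.0, -0.0, 4.1, -0.0], [-0.0, -0.0, 4.1, -
```

View pics/w9.png

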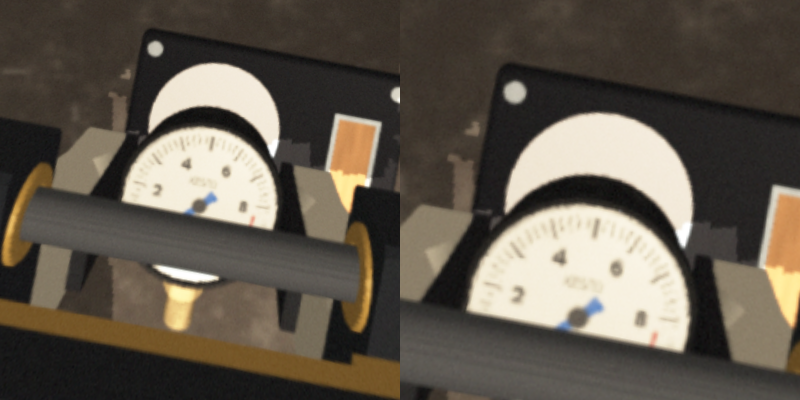

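The gauge is centred on the TCP (dial at (200,205), stem end at (178,325)) and turned with the outline. I'll lower it and release.

Call:
servo_tool(
  series=[
    [[0,0,8,0],[0,0,8,0],[0,0,8,0],[0,0,7,0],[0,0,5,0],[0,0,3,0],[0,0,2,0],[0,0,0,0],[0,0,0,0],[0,0,0,0]],
  ],
)

```text
t: 27.72
eef_pos: [0.6059, -0.2612, 0.0334]
ee_rot: [3.141, 0.001, -0.187]
force: [-3.7, 1.8, 10.3]
width: 0.0481
gripper_force: 20.0
```

Call:
servo_tool(
  series=[
    [[0,0,0,0],[0,0,0,0],[0,0,0,0],[0,0,0,0],[0,0,0,0],[0,0,0,0],[0,0,0,0],[0,0,0,0],[0,0,0,0],[0,0,0,0]],
  ],
  claw=-0.7,
)

```text
t: 28.55
eef_pos: [0.6064, -0.2612, 0.0323]
ee_rot: [3.142, 0.0, -0.188]
force: [0.4, 0.4, 0.2]
width: 0.075
gripper_force: 0.0
```

Call:
servo_tool(
  series=[
    [[0,0,-5,0],[0,0,-15,0],[0,0,-30,0],[0,0,-35,0],[0,0,-35,0],[0,0,-35,0],[0,0,-35,0],[0,0,-25,0],[0,0,-5,0],[0,0,0,0]],
  ],
)

```text
t: 29.38
eef_pos: [0.6073, -0.2614, 0.2556]
ee_rot: [-3.142, -0.005, -0.188]
force: [-0.2, 0.6, -1.4]
width: 0.0744
gripper_force: 0.0
```

```bash
python3 plan.py 385 250 255 -30 20
python3 - <<'E'
from ref import *
im=eyes.grab_frame("wrist")
n=.07;b=wbird(im,(.6,-.26),.03,n,280).astype(int)
print([(d["position"],round(d["conf"],2)) for d in recognise("wrist","gauge")])
# dial/disc and switch silhouettes from fixed cameras
for c in("top","scene"):
    i=eyes.grab_frame(c); w=comp(c,i,(.607,-.261),.031,white,.035); print(c,"dial",w.mean(0),(w.min(0)+w.max(0))/2)
    for d in trace(c,"switch")[:2]:
        p=np.argwhere(d["mask"])[:,::-1]; print(c,round(d["conf"],2),len(p),p.mean(0),[ (ground(c,p,z).min(0).round(3),ground(c,p,z).max(0).round(3)) for z in(0,.135)])
    print([(d["position"],round(d["conf"],2)) for d in recognise(c,"switch")])
    x=p=None
t=eyes.grab_frame("top"); s=eyes.grab_frame("scene")
cv2.imwrite("pics/sw.png",np.hstack([bird("top",t,(.385,.25),.0,.1,400),bird("scene",s,(.385,.25),.0,.1,400)])[:,:,::-1])
for c in("top","scene"):
    K,R,tt=cal(c); print(c,"cam",(-R.T@tt).round(3))
E
```

```text
from [ 607.3 -261.4  255.6] yaw -10.8 w 74.4 t 29.38 dyaw -19.2
[[-15.7, -23.0, 0.0, 0.017], [-16.1, -22.8, 0.0, 0.017], [-16.5, -22.5, 0.0, 0.017], [-16.8, -22.2, 0.0, 0.017], [-17.2, -21.9, 0.0, 0.017], [-17.6, -21.7, 0.0, 0.017], [-17.9, -21.4, 0.0, 0.017], [-18.3, -21.0, 0.0, 0.017], [-18.6, -20.7, 0.0, 0.017], [-19.0, -20.4, 0.0, 0.017]]
[[-19.3, -20.1, 0.0, 0.017], [-19.7, -19.8, 0.0, 0.017], [-20.0, -19.4, 0.0, 0.017], [-20.3, -19.1, 0.0, 0.017], [-20.6, -18.8, 0.0, 0.017], [-20.9, -18.4, 0.0, 0.017], [-21.2, -18.1, 0.0, 0.017], [-21.5, -17.7, 0.0, 0.017], [-21.8, -17.3, 0.0, 0.017], [-22.1, -17.0, 0.0, 0.017]]
[([0.6086, -0.2633, 0.0343], 0.81)]
top dial [ 602.09497065 -258.18791743] [ 601.5  -257.25]
top 0.59 456 [171.28947368 282.61184211] [(array([0.371, 0.225]), array([0.427, 0.294])), (array([0.358, 0.196]), array([0.409, 0.259]))]
[([0.3888, 0.2373, 0.0742], 0.88)]
scene dial [ 606.8428055  -260.40289226] [ 606.75 -260.75]
scene 0.73 1194 [277.82830821 368.2361809 ] [(array([0.371, 0.18 ]), array([0.46 , 0.275])), (array([0.328, 0.246]), array([0.405, 0.329]))]
scene 0.28 1541 [260.16353018 211.61907852] [(array([ 0.629, -0.154]), array([ 0.739, -0.02 ])), (array([ 0.551, -0.042]), array([0.646, 0.074]))]
[([0.3824, 0.2577, 0.0657], 0.69)]
top cam [ 0.236 -0.078  1.404]
scene cam [0.052 0.672 0.996]
```

View pics/sw.png

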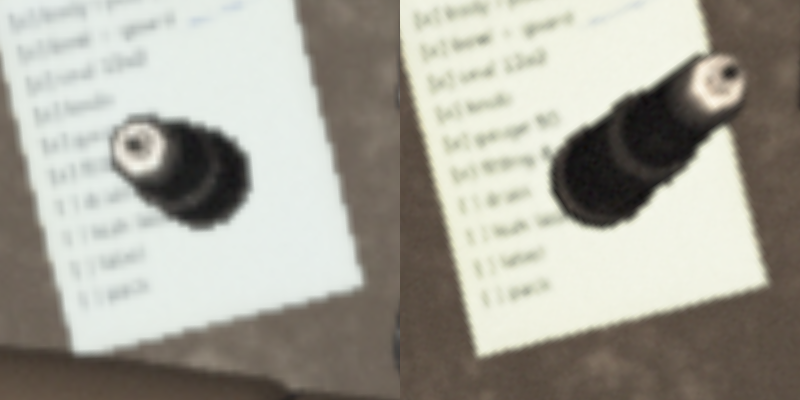

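In both rectified views the switch's foot circle centres at about (0.397,0.249), from (198,178) on the left and (204,176) on the right. Its cap rays at z = 0.135 give (0.393,0.250), so I'll use (0.395,0.250). The gauge's dial sits at (0.607,-0.2605), as planned.

Call:
servo_tool(
  series=[
    [[-15,-23,0,0],[-15,-23,0,0],[-15,-23,0,0],[-15,-23,0,0],[-15,-23,0,0],[-15,-23,0,0],[-15,-23,0,0],[-15,-23,0,0],[-15,-23,0,0],[-15,-23,0,0]],
  ],
  claw=-1,
)

```text
t: 30.72
eef_pos: [0.5013, -0.0062, 0.2524]
ee_rot: [-3.142, -0.0, -0.188]
force: [-0.3, 0.7, -0.8]
width: 0.0876
gripper_force: 0.0
```

Call:
servo_tool(
  series=[
    [[-16,-23,0,0],[-16,-23,0,0],[-16,-23,0,0],[-16,-23,0,0],[-16,-23,0,0],[-15,-23,0,0],[-15,-23,0,0],[-15,-23,0,0],[-15,-23,0,0],[-14,-23,0,0]],
  ],
)

```text
t: 31.55
eef_pos: [0.3928, 0.2487, 0.2526]
ee_rot: [-3.141, -0.0, -0.188]
force: [0.7, 1.0, -1.2]
width: 0.0879
gripper_force: 0.0
```

```bash
python3 - <<'E'
from ref import *
im=eyes.grab_frame("wrist"); p=telemetry.get_state()["eef_pos"]; print(p)
print([(d["position"],round(d["conf"],2)) for d in recognise("wrist","switch")])
for d in trace("wrist","switch")[:1]:
    q=np.argwhere(d["mask"])[:,::-1]
    for z in(0,.116): g=wground(q,z)*1000;print(z,g.min(0),g.max(0))
E
python3 plan.py 395 250 95 -10.8 1
```

```text
[0.3924992  0.25184833 0.25257753]
[([0.404, 0.2501, 0.1103], 0.84), ([0.4705, 0.0868, 0.0061], 0.53)]
0 [341.3659609  223.04548216] [420.67848434 280.487412  ]
0.116 [379.15576759 226.43435231] [434.98578346 266.86912497]
from [393.1 248.9 252.3] yaw -10.6 w 87.5 t 31.7 dyaw -0.2
[[1.7, -1.5, 157.3, 0.004]]
```

Call:
servo_tool(
  series=[
    [[2,-2,15,0],[0,0,20,0],[0,0,22,0],[0,0,22,0],[0,0,22,0],[0,0,22,0],[0,0,20,0],[0,0,14,0],[0,0,0,0],[0,0,0,0]],
  ],
)

```text
t: 32.53
eef_pos: [0.3961, 0.2482, 0.0951]
ee_rot: [3.14, 0.001, -0.188]
force: [1.0, 0.5, 1.1]
width: 0.0876
gripper_force: 0.0
```

Call:
servo_tool(
  series=[
    [[0,0,0,0],[0,0,0,0],[0,0,0,0],[0,0,0,0],[0,0,0,0],[0,0,0,0],[0,0,0,0],[0,0,0,0],[0,0,0,0],[0,0,0,0]],
  ],
  claw=1,
  grip_force=30,
)

```text
t: 33.37
eef_pos: [0.3961, 0.2492, 0.0957]
ee_rot: [-3.141, -0.0, -0.188]
force: [-1.2, -1.1, 5.7]
width: 0.0513
gripper_force: 30.0
```

Call:
servo_tool(
  series=[
    [[0,0,-5,0],[0,0,-10,0],[0,0,-15,0],[0,0,-20,0],[0,0,-20,0],[0,0,-15,0],[0,0,-10,0],[0,0,-5,0],[0,0,0,0],[0,0,0,0]],
  ],
)

```text
t: 34.2
eef_pos: [0.3956, 0.2488, 0.1947]
ee_rot: [3.141, 0.001, -0.188]
force: [0.9, -1.1, -3.3]
width: 0.0517
gripper_force: 30.0
```

```bash
python3 plan.py 683.9 -62.1 195 -10.7 20|cut -c1-150; python3 -c "
from h import *
print(telemetry.get_state()['gripper_force'])"
```

```text
from [395.6 248.8 194.7] yaw -10.8 w 51.7 t 34.2 dyaw 0.1
[[17.1, 12.6, -0.0, -0.0], [17.1, 12.6, -0.0, -0.0], [17.1, 12.6, -0.0, -0.0], [17.1, 12.6, -0.0, -0.0], [17.1, 12.6, -0.0, -0.0], [17.1, 12.6, -0.0, 
[[17.1, 12.6, -0.0, -0.0], [17.1, 12.6, -0.0, -0.0], [17.1, 12.6, -0.0, -0.0], [17.1, 12.6, -0.0, -0.0], [17.1, 12.6, -0.0, -0.0], [17.1, 12.6, -0.0, 
29.999558329582214
```

Call:
servo_tool(
  series=[
    [[17,12,0,0],[17,13,0,0],[17,13,0,0],[17,13,0,0],[17,13,0,0],[17,13,0,0],[17,13,0,0],[17,13,0,0],[17,13,0,0],[18,13,0,0]],
  ],
)

```text
t: 35.03
eef_pos: [0.5397, 0.0893, 0.1937]
ee_rot: [3.14, 0.002, -0.188]
force: [-0.1, 1.2, -2.1]
width: 0.0517
gripper_force: 30.0
```

Call:
servo_tool(
  series=[
    [[18,13,0,0],[17,13,0,0],[17,12,0,0],[17,12,0,0],[17,12,0,0],[17,12,0,0],[17,12,0,0],[17,12,0,0],[17,12,0,0],[17,12,0,0]],
  ],
)

```text
t: 35.87
eef_pos: [0.685, -0.0622, 0.193]
ee_rot: [3.141, 0.003, -0.188]
force: [-0.1, 0.1, -2.9]
width: 0.0516
gripper_force: 30.0
```

Call:
servo_tool(
  series=[
    [[0,0,0,0],[0,0,10,0],[0,0,15,0],[0,0,20,0],[0,0,15,0],[0,0,10,0],[0,0,0,0],[0,0,0,0],[0,0,0,0],[0,0,0,0]],
  ],
)

```text
t: 36.7
eef_pos: [0.6858, -0.0611, 0.1266]
ee_rot: [-3.141, -0.002, -0.187]
force: [-0.0, -0.3, -3.2]
width: 0.0517
gripper_force: 30.0
```

```bash
python3 plan.py 684 -62.1 106 -10.7 1
python3 - <<'E'
from ref import *
for c in("top","scene"):
    im=eyes.grab_frame(c); p=telemetry.get_state()["eef_pos"]
    for d in trace(c,"switch")[:2]:
        q=np.argwhere(d["mask"])[:,::-1]; g=ground(c,q,p[2]-.095)*1000; print(c,round(d["conf"],2),g.min(0).round(),g.max(0).round())
E
```

```text
from [685.8 -61.1 126.6] yaw -10.7 w 51.7 t 36.7 dyaw 0.0
[[-1.5, 1.3, 20.6, -0.001]]
top 0.62 [662. -85.] [725. -34.]
```

Call:
servo_tool(
  series=[
    [[-1,1,5,0],[0,0,6,0],[0,0,4,0],[0,0,3,0],[0,0,2,0],[0,0,1,0],[0,0,0,0],[0,0,0,0],[0,0,0,0],[0,0,0,0]],
  ],
)

```text
t: 37.73
eef_pos: [0.6838, -0.0623, 0.1058]
ee_rot: [3.141, -0.0, -0.187]
force: [-5.2, 1.1, 8.3]
width: 0.0517
gripper_force: 30.0
```

```bash
python3 plan.py 684 -62.1 105.5 -10.7 1; python3 -c "
from h import *
print(telemetry.get_state()['force'])"
```

```text
from [683.8 -62.3 105.8] yaw -10.7 w 51.7 t 37.73 dyaw 0.0
[[0.2, -0.3, 0.3, -0.001]]
[-5.21989414  1.09914134  8.28791326]
```

Light contact with the tile (8 N), so I'll release and retreat to the side to check.

Call:
servo_tool(
  series=[
    [[0,0,0,0],[0,0,0,0],[0,0,0,0],[0,0,0,0],[0,0,0,0],[0,0,0,0],[0,0,0,0],[0,0,0,0],[0,0,0,0],[0,0,0,0]],
  ],
  claw=-1,
)

```text
t: 38.57
eef_pos: [0.6839, -0.0622, 0.1043]
ee_rot: [3.142, 0.0, -0.188]
force: [0.2, -0.2, -1.1]
width: 0.0876
gripper_force: 0.0
```

Call:
servo_tool(
  series=[
    [[0,0,-5,0],[0,0,-10,0],[0,0,-20,0],[0,0,-25,0],[0,0,-30,0],[0,0,-30,0],[0,0,-20,0],[0,0,-10,0],[0,0,0,0],[0,0,0,0]],
  ],
)

```text
t: 39.4
eef_pos: [0.6838, -0.062, 0.2547]
ee_rot: [-3.141, -0.001, -0.188]
force: [-1.0, 0.0, -0.5]
width: 0.0874
gripper_force: 0.0
```

Call:
servo_tool(
  series=[
    [[0,-30,0,0],[0,-35,0,0],[0,-35,0,0],[0,-35,0,0],[0,-35,0,0],[0,-35,0,0],[0,-35,0,0],[0,-20,0,0],[0,0,0,0],[0,0,0,0]],
  ],
)

```text
t: 40.23
eef_pos: [0.7318, 0.1943, 0.2518]
ee_rot: [3.14, 0.003, -0.186]
force: [-0.8, 0.1, 0.2]
width: 0.0876
gripper_force: 0.0
```

Run:
```python
from ref import *
t=eyes.grab_frame("top"); s=eyes.grab_frame("scene")
a=[bird("top",t,(.54,-.08),.01,.3,400),bird("scene",s,(.54,-.08),.01,.3,400)]
cv2.imwrite("pics/fin.png",np.hstack(a)[:,:,::-1])
for c in("top","scene"):
    i={"top":t,"scene":s}[c]
    print(c,"dial",comp(c,i,(.607,-.261),.031,white,.035).mean(0))
    for n in("gauge","tee","valve","switch","red_bottle","small_carton"): print(n,[([round(float(v),3) for v in d["position"]],round(d["conf"],2)) for d in recognise(c,n)])
```

```text
top dial [ 602.03619182 -258.17246406]
gauge [([0.605, -0.256, 0.03], 0.62)]
tee [([0.468, 0.106, 0.027], 0.75)]
valve [([0.489, -0.098, 0.049], 0.96)]
switch [([0.67, -0.066, 0.077], 0.87), ([0.459, -0.111, 0.009], 0.32)]
red_bottle [([0.365, -0.009, 0.062], 0.51)]
small_carton [([0.424, -0.418, 0.075], 0.87)]
scene dial [ 606.88557147 -260.42495272]
gauge [([0.464, -0.103, 0.005], 0.7), ([0.597, -0.255, 0.032], 0.55)]
tee [([0.465, 0.113, 0.029], 0.71), ([0.595, -0.255, 0.032], 0.57)]
valve [([0.487, -0.086, 0.031], 0.75), ([0.368, 0.005, 0.055], 0.33)]
switch [([0.668, -0.054, 0.076], 0.95)]
red_bottle [([0.369, 0.007, 0.053], 0.96)]
small_carton [([0.485, -0.088, 0.033], 0.32)]
```

View pics/fin.png

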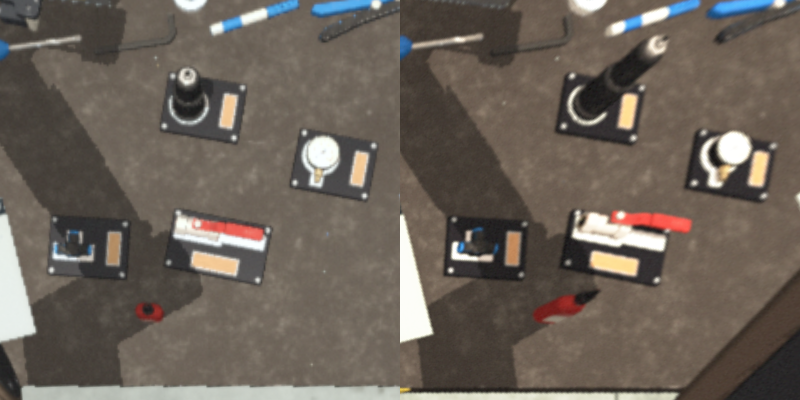

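All four parts sit on their outlines in both views: switch ring at (187,103), gauge (322,153), tee (73,245) and valve (218,232) in the left crop. The bottle is upright and unmoved at (149,312), and the network's top-view position for the carton matches its start.

```bash
python3 -c "
from station import ticket
print(ticket.job_done())"
```

```text
the job is handed in; nothing more can be done
None
```

I placed the gauge, tee, valve and switch on their tile outlines, turned to match and released, left the bottle and carton where they were, and handed the job in at about 41 s; the hand-in returned no verdict.

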